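Clear a jammed battery cell from a loading tube

ROBOT

A 6-joint arm with a two-finger parallel gripper is mounted at the origin on the work surface. World frame = base frame: x ahead of the robot, y to its left, z up, the work surface at z = 0. Lengths are in m, angles in rad, forces in N, time in s.
With the tool pointing down it reaches from about 0.35 to 0.975 m from the base axis. Payload 17.4 kg.
Tool frame: the origin (TCP) lies on the front face of the gripper's body, between the roots of the fingers; the fingertips stand 73 mm ahead of it and the grasp point (between the pads) lies 54 mm ahead of it; z points along the fingers, y is the line along which they close (so a half turn about z gives the same grasp; the last joint's range is limited). The gripper opens to 85 mm and grips with 20 to 120 N. Pads are 22 mm wide; open, the fingers measure 114 mm over their backs; the gripper's body (76 mm by 85 mm) begins 54 mm behind the grasp point. The pads swing forward as they close: fully open they stand 13 mm farther back than shut.
Start: joints at [1.083, 0.116, 1.442, -0, 1.584, -0.038], TCP at [0.293, 0.608, 0.304] pointing down, gripper open.
Joint ranges: [-2.83, 2.83], [-0.83, 2.19], [0.07, 2.5], [-1.14, 4.28], [0.01, 3], [-2.97, 2.97]. Speed limits (rad/s): [1.89, 1.89, 2.22, 3.14, 3.14, 3.14].

INTERFACE

Orientations are given as a rotation vector (axis times angle).
In Python, from rig import arm, capture, camera_params, close_job gives the robot as it stands.
- The arm moves only by the tool step_arm, never from a script. Its argument "increments" is a list of rows, each a list of 2 entries, a list of its own where there are three numbers: the shift along the tool's x, y, z scaled (see below), then the turn, a rotation vector about the tool's x, y, z scaled (see below). In form: [[[tx, ty, tz], [rx, ry, rz]], ...]. A call has 1 to 10 rows; each row is the pose to reach, as a shift and turn from the pose commanded when the call began, along the tool's axes at that moment, turning the shorter way round; what a row does not reach only later rows make up. The controller multiplies each number of a shift by 0.3 m and each number of a turn by 180 degrees. A row lasts 1/12 s, in which the tool goes at most 41.7 mm and 7.16 degrees, less where a joint would pass 70% of its speed; a pose out of reach is approached as far as the arm can. A call with a number of a shift or a turn outside -1 to 1 is refused whole. A call with a gripper value outside its range is refused whole. "gripper" is the opening, from -1 (shut) to 1 (fully open), set as the call begins (left out, the last holds). The fingers move at their own pace and stop on an object; "squeeze" is the grip in N (left out, the last holds). Time passes only in rows, so rows that repeat a pose let the fingers close. It gives the time, the measured TCP pose, the force, the opening and the grip force at its end, in the units of the state.
- arm.sense(): the state, without advancing time (a new reading comes with each control period).
- capture(name): name is "scene" or "side" or "wrist"; returns the picture (384x512x3 uint8, red, green, blue); there is no depth.
- camera_params(name): a dict with "intrinsics" (3x3 intrinsics, pixels), "T" (4x4, takes a point from camera to world coordinates). Camera axes: x right, y down, z forward; pixel columns grow to the right and rows downward; lengths in m; the calibration is good to about 2 mm. A picture is of the moment at which its call begins: read the wrist's pose just before it. camera_params takes no time and is no camera call; for the wrist camera it gives the pose at the moment of the call.
- close_job(): hands the job in; it is judged then, once.
The state is a dict: "time": time; "joint_positions": joint angles; "dq": joint speeds; "tau": joint torques, N m; "eef_pos": TCP position; "tool_rot": TCP orientation; "contact_force": force on the tool from outside, world axes, zero at the start; "wrist_torque": the same for the moment, N m; "width": finger opening in m; "grasp_force": force on a finger pad.
Only numpy, scipy, OpenCV 4.12 (cv2) and the standard library are available. Lean on these libraries where they do the work, as an engineer would, in place of code of your own. Each camera call takes 0.05 s, during which the arm holds its last target. There are 200 camera calls.

TASK

A battery cell is stuck in the clear upright tube of one of the two loading stands. Take the long push rod from the wooden rack by its black handle and, keeping hold of it, push it straight down through that tube until the cell drops out of the bottom into the stand's tray and the rod's collar is down on the stand's top plate; then let go and leave the rod standing in the tube. Leave the short rod in the rack.

Things in the scene. Friction and masses are not known exactly. Their poses are not given: they have to be found in the camera images.
- push_rod: Long push rod hanging upright in a hole of the wooden rack (top 110 mm high, holes 18 mm wide, 100 mm apart). Aluminium shank 12 mm dia x 90 mm with bevelled tip, collar 40 mm dia x 5 mm, black handle 26 mm dia x 50 mm on top; 90 g. Origin: centre of the lower tip; z up the rod: collar 90 to 95 mm, handle 95 to 145 mm. Lift its tip to 160 mm above the table to clear rack and stands.
- short_rod: Bystander hanging in the rack's other hole: same handle and collar, but the shank is only 45 mm long, too short for the job. Origin: centre of its lower tip, z up the rod. Leave it there.
- stand: Fixed stand whose tube holds the cell (an identical one beside it is empty). Origin: centre of its underside; z: the tube's axis; posts at +y and -y. White tray 130 x 140 x 22 mm at the foot; clear tube, bore 29 mm dia, from the grey top plate (60 x 134 mm, top at z = 146 mm) down to z = 80 mm. With the rod's collar on the plate its tip is at z = 56 mm.
- cell: Stuck battery cell: upright green cylinder 26 mm dia x 35 mm, steel cap on top, 50 g, showing 8 mm below the tube. Origin: centre of its lower end, z along it to the cap. Starts with its top 107 mm above the table, held by two sprung steel balls at 66 mm height; a push of about 5 to 15 N frees it, and it drops into the tray once its top is below the balls.
Mind the look-alikes: they are no part of the job. Leave any yellow look-alike of the push_rod alone. What is shaped like the stand but red is not meant.

How it is judged:
By the outcome, as a careful person would: the job done as asked, in the order asked, and still so for the second after the job is handed in, with the robot touching nothing.
It also fails if it takes over 38 s, if anything falls off the work surface, if the arm or the gripper's body presses on something with over 40 N, if the wrist force passes 120 N, or if a joint passes its speed limit or range.

## Working session

There is one attempt and no reset: what is moved stays moved. The work goes in short steps, Python scripts to look and compute and a tool call to move; the robot and the scene stay as the last step left them, time stands still between calls to the robot, and variables do not carry over. Pictures are saved under pics/ and viewed, at most 10 in all, crops included, and the job is handed in when it is done.

Besides the shell and the picture viewer there is one more tool, called as a command line: name --argument value ..., lists and objects as JSON in quotes. step_arm: Moves the arm, as the interface text tells. Its arguments: {"type":"object","properties":{"increments":{"type":"array","items":{"type":"array"}},"gripper":{"type":"number"},"squeeze":{"type":"number"}},"required":["increments"]}

```bash
mkdir -p pics; cat > h.py <<'E'
import numpy as np, cv2
from rig import arm, capture, camera_params, close_job
def save(n,im): cv2.imwrite('pics/'+n+'.png',cv2.cvtColor(im,cv2.COLOR_RGB2BGR))
def ray(n,u,v,P=None):
    P=P or camera_params(n);K=np.array(P['intrinsics']);T=np.array(P['T'])
    d=T[:3,:3]@np.linalg.solve(K,[u,v,1.]);return T[:3,3],d
def onz(n,u,v,z,P=None):
    o,d=ray(n,u,v,P);return o+d*(z-o[2])/d[2]
def tri(obs):
    A=np.zeros((3,3));b=np.zeros(3)
    for o,d in obs:
        d=d/np.linalg.norm(d);M=np.eye(3)-np.outer(d,d);A+=M;b+=M@o
    return np.linalg.solve(A,b)
def proj(n,X,P=None):
    P=P or camera_params(n);T=np.array(P['T']);c=T[:3,:3].T@(np.array(X)-T[:3,3]);p=np.array(P['intrinsics'])@c;return p[:2]/p[2]
E
python3 - <<'E'
from h import *
np.set_printoptions(precision=3,suppress=True)
a=capture('scene');b=capture('side')
np.savez('im.npz',a=a,b=b)
save('scene0',cv2.resize(a,(800,600)));save('side0',cv2.resize(b,(800,600)))
for n in('scene','side'):print(camera_params(n)['T'],camera_params(n)['intrinsics'])
print(arm.sense())
E
```

```text
[[ 0.248  0.764 -0.595  1.157]
 [ 0.969 -0.193  0.156 -0.21 ]
 [ 0.004 -0.616 -0.788  1.032]
 [ 0.     0.     0.     1.   ]] [[444.175   0.    255.521]
 [  0.    444.175 199.777]
 [  0.      0.      1.   ]]
[[ 0.737 -0.361  0.571 -0.096]
 [-0.675 -0.377  0.634 -0.607]
 [-0.014 -0.853 -0.522  0.555]
 [ 0.     0.     0.     1.   ]] [[365.373   0.    258.678]
 [  0.    365.373 188.974]
 [  0.      0.      1.   ]]
{'time': 0.1, 'joint_positions': array([ 1.083,  0.116,  1.442,  0.   ,  1.584, -0.038]), 'dq': array([-0.   , -0.001, -0.002, -0.002,  0.   ,  0.   ]), 'tau': array([  0.002, -73.367, -63.378,   0.   ,   0.005,   0.   ]), 'eef_pos': array([0.293, 0.608, 0.303]), 'tool_rot': array([-0.7  , -3.062,  0.002]), 'contact_force': array([0.01 , 0.003, 0.456]), 'wrist_torque': array([ 0.029, -0.027,  0.009]), 'grasp_force': 0.0, 'width': 0.08541942104558785}
```

View pics/scene0.png

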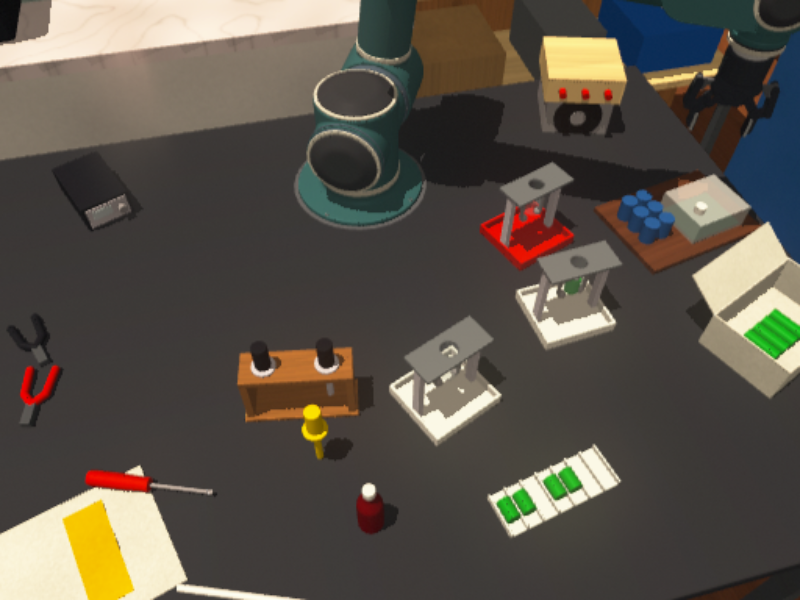

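View pics/side0.png

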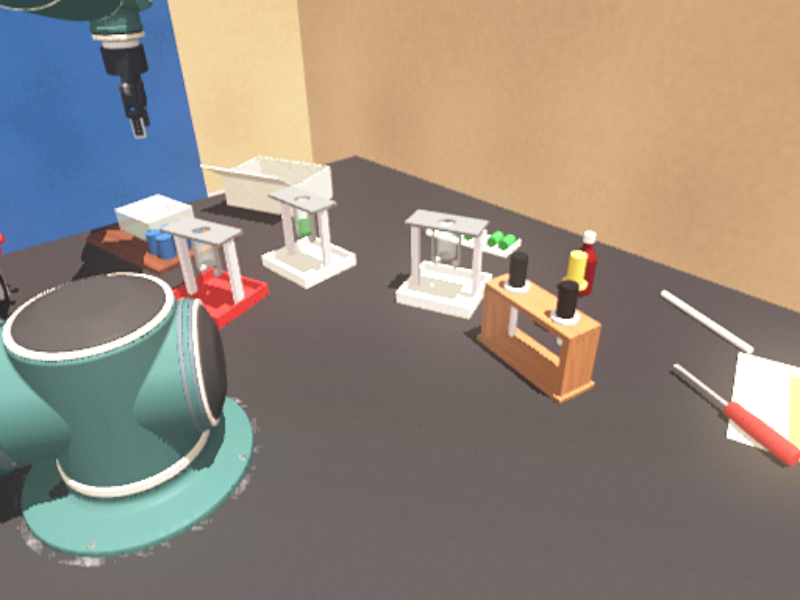

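The scene picture shows, in 800-px coordinates:
- **Black-handled rods:** at (261,355) and (325,355) in the rack. The right one seems to have the longer shank, at (330,388).
- **Yellow look-alike rod:** at (315,430).
- **Stands:** white with a green cell at (573,285), white and empty at (447,380), and red at (530,215).

In the side picture, the left rod (518,270) shows a shank down to (513,335). I'll check both choices in one crop and measure them.

```bash
python3 - <<'E'
from h import *
np.set_printoptions(precision=4,suppress=True)
z=np.load('im.npz');a,b=z['a'],z['b']
c=[cv2.resize(a[215:275,145:235],(400,267),interpolation=2),cv2.resize(b[155:260,300:390],(400,467),interpolation=2),
 cv2.resize(a[145:230,320:405],(400,300),interpolation=2),cv2.resize(b[115:185,160:235],(400,300),interpolation=2)]
L=np.vstack([c[0],c[1][:333]]);R=np.vstack(c[2:]);save('crop1',np.hstack([L,R]))
def blobs(n,im,mask,box,mn):
    m=np.zeros(mask.shape,np.uint8);x0,y0,x1,y1=box;m[y0:y1,x0:x1]=mask[y0:y1,x0:x1]
    k,l,s,ce=cv2.connectedComponentsWithStats(m)
    return [(s[i],ce[i],l==i) for i in range(1,k) if s[i][4]>=mn]
for n,im,box in(('scene',a,(150,212,230,245)),('side',b,(315,155,380,208))):
    for s,ce,_ in blobs(n,im,(im.max(2)<40).astype(np.uint8),box,30): 
        print(n,s,ce, onz(n,*ce,.14))
for n,im,box in(('scene',a,(335,150,402,185)),('side',b,(168,115,218,140)),('scene',a,(255,200,320,245))):
    h=cv2.cvtColor(im,cv2.COLOR_RGB2HSV)
    for s,ce,m in blobs(n,im,((h[...,1]<40)&(h[...,2]>85)&(h[...,2]<165)).astype(np.uint8),box,100):
        v,u=np.nonzero(m);W=np.array([onz(n,x,y,.146)[:2] for x,y in zip(u,v)],np.float32)
        r=cv2.minAreaRect(W*1000);print(n,s,ce,'rect mm',r)
E
```

```text
scene [162 222  11  15 106] [167.3774 230.3679] [ 0.5218 -0.2629  0.14  ]
scene [204 222  10  13  74] [209.1757 228.473 ] [ 0.5412 -0.1641  0.14  ]
scene [344 154  54  28 860] [370.5744 167.3535] rect mm ((457.78887939453125, 290.6414794921875), (68.62606811523438, 140.97256469726562), 4.855686664581299)
scene [ 259  202   57   43 1168] [286.7945 223.5557] rect mm ((586.3900756835938, 23.523170471191406), (85.0067367553711, 143.97105407714844), 23.03179931640625)
```

View pics/crop1.png

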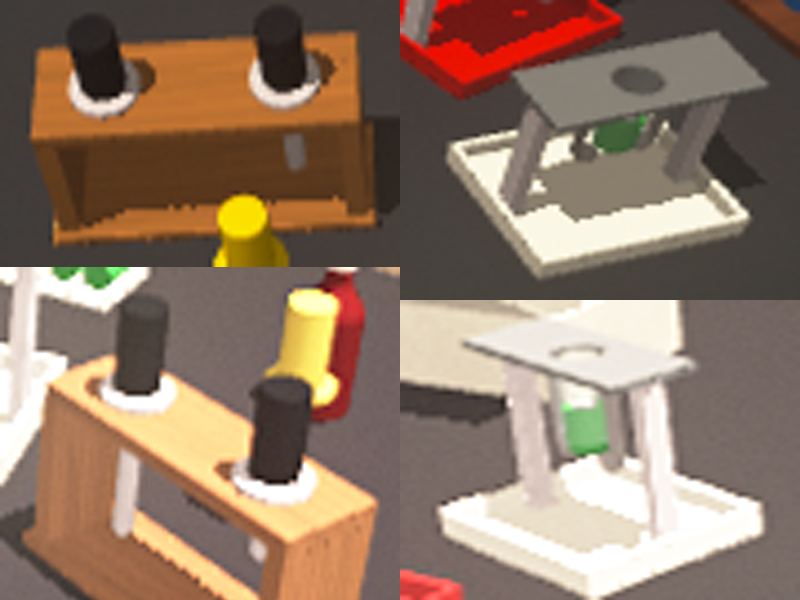

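The crop confirms that the long rod is the right one in the scene picture, with its top near native pixel (208,219). Its shank runs deep, while the other rod's tip only just shows. The white stand with the green cell has its hole at native (370.6,167.7).

```bash
cat >> h.py <<'E'
from scipy.spatial.transform import Rotation as Ro
def inc(X,yaw):
    "increment to TCP X, tool down, closing line y at yaw(deg)"
    s=arm.sense();R=Ro.from_rotvec(s['tool_rot']);c=np.cos(np.radians(yaw));n=np.sin(np.radians(yaw))
    G=Ro.from_matrix(np.array([[-n*-1,c,0],[-c,n,0],[0,0,-1]]))
    if G.as_matrix()[:,2]@[0,0,1]>0 or np.linalg.det(G.as_matrix())<0: print('bad')
    print('shift',np.round(R.inv().apply(np.array(X)-s['eef_pos'])/.3,4),'turn',np.round((R.inv()*G).as_rotvec()/np.pi,4))
E
python3 - <<'E'
from h import *
np.set_printoptions(precision=4,suppress=True)
print(onz('scene',207.8,219,.165),onz('side',332,163,.165),tri([ray('scene',207.8,219),ray('side',332,163)]))
print(onz('scene',370.6,167.7,.146),onz('side',193.4,126.7,.146),tri([ray('scene',370.6,167.7),ray('side',193.4,126.7)]))
# G det check: x=(n,-c,0), y=(c,n,0), z=(0,0,-1)
R=Ro.from_rotvec(arm.sense()['tool_rot']).as_matrix();print(R)
for yaw in(-11,169):inc([.540,-.164,.30],yaw)
E
```

```text
[ 0.5307 -0.1635  0.165 ] [ 0.5296 -0.1655  0.165 ] [ 0.5306 -0.164   0.1644]
[0.4577 0.2922 0.146 ] [0.4513 0.2885 0.146 ] [0.455  0.2942 0.1431]
[[-0.9005  0.4348 -0.0005]
 [ 0.4348  0.9005 -0.0009]
 [ 0.0001 -0.001  -1.    ]]Traceback (most recent call last):
  File "<stdin>", line 7, in <module>
  File "h.py", line 20, in inc
    G=Ro.from_matrix(np.array([[-n*-1,c,0],[-c,n,0],[0,0,-1]]))
  File "scipy/spatial/transform/_rotation.pyx", line 1143, in scipy.spatial.transform._rotation.Rotation.from_matrix
ValueError: Non-positive determinant (left-handed or null coordinate frame) in rotation matrix 0: [[-0.1908  0.9816  0.    ]
 [-0.9816 -0.1908  0.    ]
 [ 0.      0.     -1.    ]].
```

```bash
sed -i 's/\[\[-n\*-1,c,0\],\[-c,n,0\]/[[-n,c,0],[c,n,0]/' h.py
python3 - <<'E'
from h import *
for yaw in(-11,169):inc([.5305,-.164,.30],yaw)
E
```

```text
shift [-1.8301 -1.9732  0.0128] turn [-3.000e-04  2.000e-04  4.179e-01]
shift [-1.8301 -1.9732  0.0128] turn [-2.000e-04 -3.000e-04 -5.821e-01]
```

step_arm --increments '[[[-0.9,-0.97,0.0],[0,0,0.4179]],[[-0.9,-0.97,0.0],[0,0,0.4179]],[[-0.9,-0.97,0.0],[0,0,0.4179]],[[-0.9,-0.97,0.0],[0,0,0.4179]],[[-0.9,-0.97,0.0],[0,0,0.4179]],[[-0.9,-0.97,0.0],[0,0,0.4179]],[[-0.9,-0.97,0.0],[0,0,0.4179]],[[-0.9,-0.97,0.0],[0,0,0.4179]],[[-0.9,-0.97,0.0],[0,0,0.4179]],[[-0.9,-0.97,0.0],[0,0,0.4179]]]' --gripper 1

```text
time: 0.93
eef_pos: [0.4105, 0.2252, 0.3039]
tool_rot: [2.367, 2.064, -0.0]
contact_force: [-0.4, 0.8, -0.1]
width: 0.0855
grasp_force: 0.0
```

```bash
python3 - <<'E'
from h import *
inc([.5305,-.164,.30],-11)
E
```

```text
shift [-1.2307  0.573   0.0139] turn [0.0002 0.0002 0.0176]
```

step_arm --increments '[[[-1,0.466,0],[0,0,0.0176]],[[-1,0.466,0],[0,0,0.0176]],[[-1,0.466,0],[0,0,0.0176]],[[-1,0.466,0],[0,0,0.0176]],[[-1,0.466,0],[0,0,0.0176]],[[-1,0.466,0],[0,0,0.0176]],[[-1,0.466,0],[0,0,0.0176]],[[-1,0.466,0],[0,0,0.0176]],[[-1,0.466,0],[0,0,0.0176]]]'

```text
time: 1.68
eef_pos: [0.511, -0.0923, 0.3031]
tool_rot: [2.421, 2.002, -0.002]
contact_force: [0.9, 1.1, -0.6]
width: 0.0857
grasp_force: 0.0
```

```bash
python3 - <<'E'
from h import *
inc([.5305,-.164,.30],-11)
E
```

```text
shift [-0.2227  0.1088  0.0105] turn [-0.0003  0.0004  0.0011]
```

step_arm --increments '[[[-0.223,0.109,0.01],[0,0,0]],[[-0.223,0.109,0.01],[0,0,0]],[[-0.223,0.109,0.01],[0,0,0]],[[-0.223,0.109,0.01],[0,0,0]],[[-0.223,0.109,0.01],[0,0,0]]]'

```text
time: 2.1
eef_pos: [0.5299, -0.1586, 0.3006]
tool_rot: [-2.416, -2.007, 0.0]
contact_force: [0.5, 0.0, 0.2]
width: 0.0856
grasp_force: 0.0
```

```bash
python3 - <<'E'
from h import *
np.set_printoptions(precision=4,suppress=True)
inc([.5305,-.164,.197],-11)
P=camera_params('wrist');im=capture('wrist');save('w1',im)
print(arm.sense()['eef_pos'],P['T'],P['intrinsics'],proj('wrist',[.5305,-.164,.165],P))
E
```

```text
shift [-0.0174  0.0055  0.3453] turn [-0.0002 -0.0001  0.0023]
[ 0.5299 -0.1582  0.3008] [[ 0.983  -0.174  -0.0593  0.5456]
 [-0.1838 -0.932  -0.3123 -0.0765]
 [-0.001   0.3179 -0.9481  0.3709]
 [ 0.      0.      0.      1.    ]] [[331.1382   0.     257.947 ]
 [  0.     331.1382 192.7364]
 [  0.       0.       1.    ]] [260.097  220.5323]
```

View pics/w1.png

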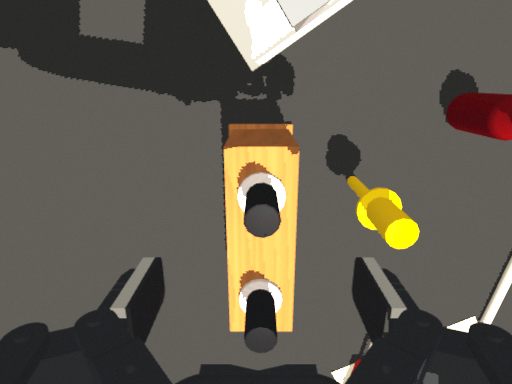

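The wrist view shows the long rod's handle top at (262,218), against (260,220) predicted, so the position is good to about 1 mm. I'm descending and gripping.

step_arm --increments '[[[-0.018,0.007,0.1],[0,0,0]],[[-0.018,0.007,0.2],[0,0,0]],[[-0.018,0.007,0.28],[0,0,0]],[[-0.018,0.007,0.338],[0,0,0]],[[-0.018,0.007,0.338],[0,0,0]],[[-0.018,0.007,0.338],[0,0,0]],[[-0.018,0.007,0.338],[0,0,0]]]'

```text
time: 2.73
eef_pos: [0.5315, -0.1641, 0.2012]
tool_rot: [2.414, 2.008, 0.002]
contact_force: [0.1, -0.6, 0.1]
width: 0.0852
grasp_force: 0.0
```

step_arm --increments '[[[0,0,0],[0,0,0]],[[0,0,0],[0,0,0]],[[0,0,0],[0,0,0]],[[0,0,0],[0,0,0]],[[0,0,0],[0,0,0]],[[0,0,0],[0,0,0]],[[0,0,0],[0,0,0]],[[0,0,0],[0,0,0]],[[0,0,0],[0,0,0]],[[0,0,0],[0,0,0]]]' --gripper -1 --squeeze 80

```text
time: 3.57
eef_pos: [0.5313, -0.1646, 0.2]
tool_rot: [2.416, 2.007, 0.001]
contact_force: [-0.1, -0.0, 5.3]
width: 0.0246
grasp_force: 78.3
```

step_arm --increments '[[[0,0,-0.07],[0,0,0]],[[0,0,-0.15],[0,0,0]],[[0,0,-0.25],[0,0,0]],[[0,0,-0.35],[0,0,0]],[[0,0,-0.45],[0,0,0]],[[0,0,-0.53],[0,0,0]],[[0,0,-0.53],[0,0,0]],[[0,0,-0.53],[0,0,0]]]'

```text
time: 4.23
eef_pos: [0.5313, -0.1646, 0.3593]
tool_rot: [2.415, 2.007, 0.001]
contact_force: [-0.1, -0.4, -1.3]
width: 0.0242
grasp_force: 78.5
```

```bash
python3 - <<'E'
from h import *
b=capture('side');a=capture('scene');save('held',cv2.resize(np.hstack([a[100:300,100:300],b[40:240,220:420]]),(800,400)));print(arm.sense()['width'])
X=arm.sense()['eef_pos'];inc([.4565,.292,X[2]],-11)
E
```

```text
0.024407698609941443
shift [ 1.4503e+00 -5.2290e-01  1.3000e-03] turn [-0.0005 -0.0001  0.0025]
```

View pics/held.png

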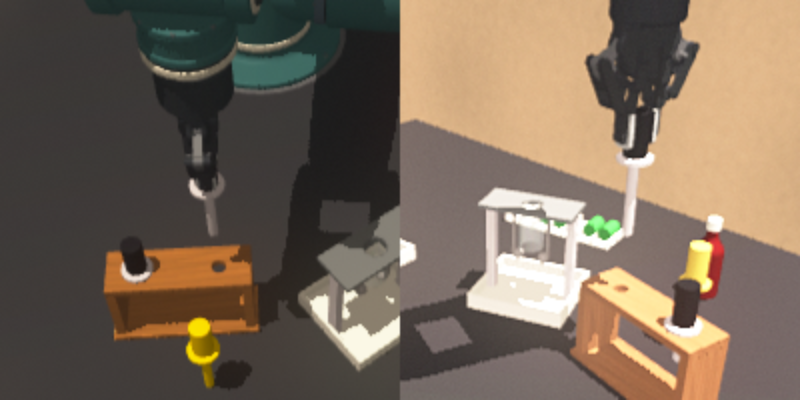

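The long rod is held upright and the short rod is still in the rack. I'm moving to the stand.

step_arm --increments '[[[0.08,-0.029,0],[0,0,0]],[[0.2,-0.072,0],[0,0,0]],[[0.32,-0.115,0],[0,0,0]],[[0.44,-0.159,0],[0,0,0]],[[0.56,-0.202,0],[0,0,0]],[[0.68,-0.245,0],[0,0,0]],[[0.8,-0.288,0],[0,0,0]],[[0.9,-0.324,0],[0,0,0]],[[0.98,-0.353,0],[0,0,0]],[[1,-0.36,0],[0,0,0]]]'

```text
time: 5.17
eef_pos: [0.4789, 0.1531, 0.3568]
tool_rot: [-2.412, -2.01, 0.003]
contact_force: [0.1, -0.0, -0.8]
width: 0.0246
grasp_force: 78.6
```

```bash
python3 - <<'E'
from h import *
X=arm.sense()['eef_pos'];inc([.4565,.292,.357],-11)
E
```

```text
shift [ 0.4418 -0.1571 -0.0005] turn [-0.0008  0.0001  0.0033]
```

step_arm --increments '[[[0.08,-0.029,0],[0,0,0]],[[0.18,-0.065,0],[0,0,0]],[[0.28,-0.1,0],[0,0,0]],[[0.36,-0.128,0],[0,0,0]],[[0.42,-0.15,0],[0,0,0]],[[0.445,-0.158,0],[0,0,0]],[[0.445,-0.158,0],[0,0,0]],[[0.445,-0.158,0],[0,0,0]],[[0.445,-0.158,0],[0,0,0]]]'

```text
time: 5.92
eef_pos: [0.4581, 0.2891, 0.3581]
tool_rot: [2.417, 2.007, -0.001]
contact_force: [-0.1, 0.2, -0.9]
width: 0.0242
grasp_force: 78.6
```

```bash
python3 - <<'E'
from h import *
np.set_printoptions(precision=4,suppress=True)
P=camera_params('wrist');w=capture('wrist');a=capture('scene');b=capture('side');e=arm.sense()['eef_pos']
print(e)
for n in('scene','side'):print(n,proj(n,[*e[:2],e[2]-.2+.02]),proj(n,[.4565,.292,.146]))
c=[cv2.resize(a[115:215,320:420],(400,400),interpolation=2),cv2.resize(b[70:170,145:245],(400,400),interpolation=2)]
save('over',np.hstack(c))
E
```

```text
[0.458  0.2892 0.3586]
scene [372.1911 159.6595] [370.3558 167.3894]
side [194.0021 115.6586] [194.2003 125.9249]
```

View pics/over.png

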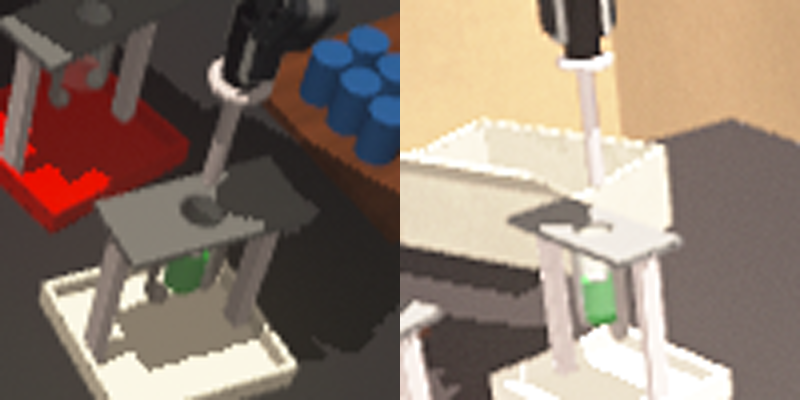

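The tip hovers over the hole of the cell stand, about 2 mm off and well within the 8 mm clearance. I'm going down into the tube.

step_arm --increments '[[[0.008,-0.003,0.03],[0,0,0]],[[0.008,-0.003,0.07],[0,0,0]],[[0.008,-0.003,0.11],[0,0,0]],[[0.008,-0.003,0.15],[0,0,0]],[[0.008,-0.003,0.18],[0,0,0]],[[0.008,-0.003,0.21],[0,0,0]],[[0.008,-0.003,0.21],[0,0,0]],[[0.008,-0.003,0.21],[0,0,0]]]' --squeeze 110

```text
time: 6.73
eef_pos: [0.4573, 0.2926, 0.2951]
tool_rot: [-2.416, -2.008, 0.001]
contact_force: [-0.4, 0.1, -0.7]
width: 0.0236
grasp_force: 107.8
```

step_arm --increments '[[[0,0,0.015],[0,0,0]],[[0,0,0.03],[0,0,0]],[[0,0,0.045],[0,0,0]],[[0,0,0.06],[0,0,0]],[[0,0,0.075],[0,0,0]],[[0,0,0.09],[0,0,0]],[[0,0,0.09],[0,0,0]],[[0,0,0.09],[0,0,0]]]'

```text
time: 7.4
eef_pos: [0.457, 0.2927, 0.2679]
tool_rot: [-2.416, -2.007, 0.002]
contact_force: [0.6, -1.1, 0.2]
width: 0.0235
grasp_force: 107.8
```

step_arm --increments '[[[0,0,0.012],[0,0,0]],[[0,0,0.024],[0,0,0]],[[0,0,0.036],[0,0,0]],[[0,0,0.048],[0,0,0]],[[0,0,0.06],[0,0,0]],[[0,0,0.072],[0,0,0]],[[0,0,0.084],[0,0,0]],[[0,0,0.09],[0,0,0]],[[0,0,0.09],[0,0,0]]]'

```text
time: 8.15
eef_pos: [0.4569, 0.2925, 0.2403]
tool_rot: [-2.416, -2.007, 0.003]
contact_force: [-0.8, -0.2, -0.6]
width: 0.0239
grasp_force: 107.9
```

```bash
python3 - <<'E'
from h import *
a=capture('scene');b=capture('side');e=arm.sense();print(e['eef_pos'],e['contact_force'])
c=[cv2.resize(a[115:215,320:420],(400,400),interpolation=2),cv2.resize(b[90:190,145:245],(400,400),interpolation=2)]
save('in',np.hstack(c))
E
```

```text
[0.45715382 0.29259602 0.24110981] [ 0.44423907  0.29396223 -0.40814781]
```

View pics/in.png

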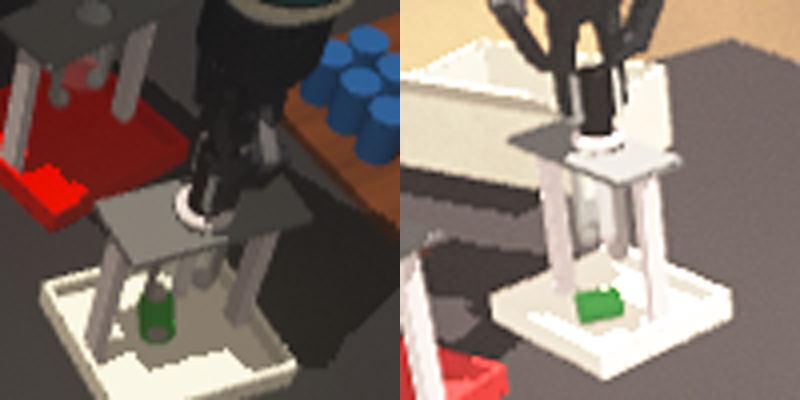

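The cell lies in the tray, at (157,315) in the left half of the crop, and the collar sits a few mm above the plate. I'm lowering slowly until it touches.

step_arm --increments '[[[0,0,0.005],[0,0,0]],[[0,0,0.01],[0,0,0]],[[0,0,0.013],[0,0,0]],[[0,0,0.016],[0,0,0]],[[0,0,0.016],[0,0,0]]]'

```text
time: 8.67
eef_pos: [0.4573, 0.2926, 0.2365]
tool_rot: [-2.416, -2.008, 0.0]
contact_force: [-0.3, -0.6, -0.9]
width: 0.0239
grasp_force: 107.9
```

step_arm --increments '[[[0,0,0.002],[0,0,0]],[[0,0,0.004],[0,0,0]],[[0,0,0.005],[0,0,0]],[[0,0,0.005],[0,0,0]]]'

```text
time: 9.0
eef_pos: [0.4574, 0.2927, 0.2361]
tool_rot: [2.416, 2.008, 0.001]
contact_force: [-3.4, -2.0, 6.2]
width: 0.0241
grasp_force: 108.6
```

step_arm --increments '[[[0,0,0.002],[0,0,0]],[[0,0,0.003],[0,0,0]],[[0,0,0.003],[0,0,0]]]'

```text
time: 9.25
eef_pos: [0.4574, 0.2927, 0.236]
tool_rot: [2.416, 2.008, 0.002]
contact_force: [-6.1, -3.6, 15.3]
width: 0.0237
grasp_force: 109.4
```

The collar is seated, with 15 N on the plate. I'm easing off and releasing.

step_arm --increments '[[[0,0,-0.005],[0,0,0]],[[0,0,-0.005],[0,0,0]]]' --squeeze 20

```text
time: 9.42
eef_pos: [0.4574, 0.2927, 0.2362]
tool_rot: [2.416, 2.008, 0.001]
contact_force: [0.4, -0.2, -0.4]
width: 0.0243
grasp_force: 108.7
```

step_arm --increments '[[[0,0,0],[0,0,0]],[[0,0,0],[0,0,0]],[[0,0,0],[0,0,0]],[[0,0,0],[0,0,0]],[[0,0,0],[0,0,0]],[[0,0,0],[0,0,0]],[[0,0,0],[0,0,0]],[[0,0,0],[0,0,0]]]' --gripper 1

```text
time: 10.08
eef_pos: [0.4573, 0.2926, 0.2358]
tool_rot: [-2.416, -2.008, 0.0]
contact_force: [-1.1, 0.1, -0.6]
width: 0.0857
grasp_force: 0.0
```

step_arm --increments '[[[0,0,-0.05],[0,0,0]],[[0,0,-0.12],[0,0,0]],[[0,0,-0.22],[0,0,0]],[[0,0,-0.34],[0,0,0]],[[0,0,-0.44],[0,0,0]],[[0,0,-0.5],[0,0,0]],[[0,0,-0.5],[0,0,0]],[[0,0,-0.5],[0,0,0]],[[0,0,-0.5],[0,0,0]]]'

```text
time: 10.83
eef_pos: [0.4573, 0.2926, 0.3847]
tool_rot: [-2.416, -2.008, 0.002]
contact_force: [-0.2, -0.2, -0.5]
width: 0.0854
grasp_force: 0.0
```

```bash
python3 - <<'E'
from h import *
a=capture('scene');b=capture('side')
c=[cv2.resize(a[115:215,320:420],(400,400),interpolation=2),cv2.resize(b[90:190,145:245],(400,400),interpolation=2)]
save('end',np.hstack(c))
E
```

```text
(no output)
```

View pics/end.png

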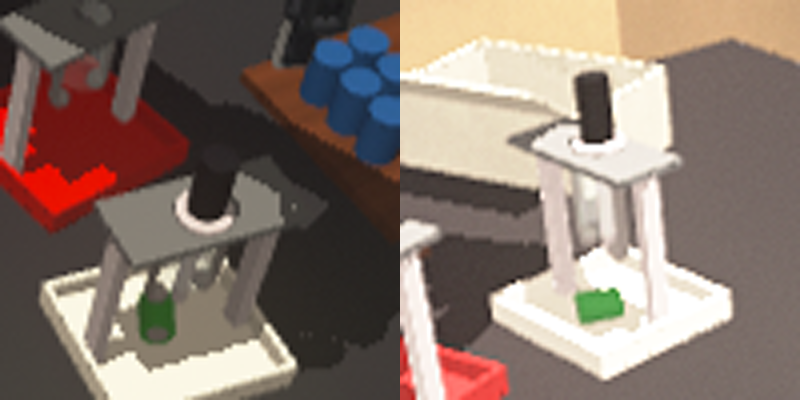

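The rod stands in the tube with its collar flat on the plate, the cell is in the tray, and the gripper is clear.

```bash
python3 -c "
from rig import close_job
print(close_job())"
```

```text
the job is handed in; nothing more can be done
None
```

The job is handed in at about 11 s: the cell dropped into the tray, the long rod stands in the tube with its collar on the plate, and the short rod was left in the rack.

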